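Lay out a valve set on the bench for inspection

TASK

Lay out the valve parts from the black rubber mat on the cardboard sheet, ready for inspection: stand the valve spring upright midway between the piston and the sprocket, and put the spring retainer on top of it, centred and flat, small boss up. Stand the lifter upright straight in front of the piston (on the side towards the robot), and lay the rocker arm the way up it is now straight behind the sprocket, lengthways along the sheet's back edge; leave about 30 mm clear between lifter and piston and between rocker arm and sprocket, and take front and behind along the sheet's own edges. Do not shift the piston, the sprocket, the small tin, the spark plug or the socket.

Things in the scene. Friction and masses are not known exactly. Their poses are not given: they have to be found in the camera images.
- spring_c (a point): Valve spring, the loose part to set midway between piston and sprocket: steel coil, outer diameter 32 mm, 46 mm tall, standing upright; this point is its centre, half-way up, z up along its axis (yaw has no meaning). Starts in one of the mat's six places
- retainer_c (a point): Spring retainer, the loose part to put on the spring: a plain steel disc, diameter 32 mm, 8 mm thick, with a boss of diameter 22 mm rising 3 mm above it (11 mm high in all) and a dark hole mark in the middle; flat below, boss up; this point is its centre, 5.5 mm above its underside, z up. Starts in one of the mat's six places
- lifter_c (a point): Valve lifter, the loose part to stand in front of the piston: slender steel cylinder, diameter 22 mm, 50 mm tall, with a narrow dark groove near the top, standing upright; this point is its centre, half-way up, z up (yaw has no meaning). Starts in one of the mat's six places
- rocker_c (a point): Rocker arm, the loose part to lay behind the sprocket: aluminium, 75 mm long, 24 mm wide over the middle 56 mm of its length, 22 mm high, flat underside, roller at one end; this point is its centre, half-way up; x along its length to the roller, y across, z up. Either end may point left. It starts within 0.7 rad of world x. Starts in one of the mat's six places
- sheet: Fixed cardboard sheet, 290 mm front to back, 320 mm wide, 4 mm thick (top at z = 0.004), left or right on the bench, turned up to 0.22 rad; a steel straightedge (20 mm wide, 3 mm thick, front edge 124 mm behind the middle) along its back edge. Origin: middle of its underside, z = 0, midway between piston and sprocket; x to its back edge, away from the robot, y to its left
- piston_c (a point): Piston standing on the sheet, crown up: aluminium, diameter 76 mm, 55 mm tall, loose, about 0.4 kg, to be left alone; 95 mm straight left or right of the sheet's middle, the sprocket on the other side; this point is its centre, half-way up; its axes are those of the sheet (x to the back, y to the left)
- sprocket_c (a point): Timing sprocket lying flat on the sheet: dark steel toothed wheel, diameter 90 mm, 9 mm thick with a hub of diameter 36 mm and 14 mm high, loose, to be left alone; 95 mm straight left or right of the sheet's middle, opposite the piston; this point is on its axis, 7 mm above its underside; its axes are those of the sheet (x to the back, y to the left)
- tin_c (a point): Small closed round tin, diameter 41 mm, 24 mm tall, brass lid, about 103 mm in front of the sheet's middle, loose, to be left alone; this point is its centre, half-way up
- plug_c (a point): Spark plug lying on the mat, about 78 mm long along x and 21 mm across its hexagon, white ceramic, loose, to be left alone; this point is at the middle of its length, 10 mm up. In one of the mat's six places: two rows of three, 120 mm apart front to back, 95 mm sideways. The mat is fixed, 260 mm by 300 mm, 4 mm thick (top at z = 0.004)
- socket_c (a point): Wrench socket standing on the mat: plain steel cylinder, diameter 29 mm, only 30 mm tall, with a wide black opening on top, loose, to be left alone; this point is its centre, half-way up. In one of the mat's six places
Things that resemble listed ones, but are neither listed nor needed, are in the scene too. What is shaped like the part that bears piston_c but blue or purple is not meant. Leave any yellow look-alike of the part that bears retainer_c alone.

How it is judged:
At the end, for the whole second after the job is handed in: Upright, at rest on the sheet: spring within 15 mm of midway, retainer on it within 8 mm; lifter in front of piston, rocker arm behind sprocket, both 12 to 48 mm clear and within 15 mm of straight, rocker arm within 0.25 rad of the back edge; tilts under 0.15 rad (horizontal distance between spring_c and sheet below 0.015 m and height (world z) of spring_c between 0.022 and 0.032 m and horizontal distance between retainer_c and spring_c below 0.008 m and z of retainer_c in the frame of spring_c between 0.0245 and 0.0325 m and x of lifter_c in the frame of piston_c between -0.097 and -0.061 m and y of lifter_c in the frame of piston_c between -0.015 and 0.015 m and height (world z) of lifter_c between 0.024 and 0.034 m and x of rocker_c in the frame of sprocket_c between 0.069 and 0.105 m and y of rocker_c in the frame of sprocket_c between -0.015 and 0.015 m and height (world z) of rocker_c between 0.011 and 0.019 m and angle between the x axis of rocker_c and the y axis of sheet, either way round below 0.25 rad and angle between each of spring_c, retainer_c, lifter_c, rocker_c's own z axis and vertical below 0.15 rad and linear speed of each of spring, retainer, lifter, rocker below 0.02 m/s); the robot touches nothing.
It fails at once if the piston is shifted by more than 10 mm (distance of piston_c from where it was at the start of the episode above 0.01 m).
It fails at once if the sprocket is shifted by more than 10 mm (distance of sprocket_c from where it was at the start of the episode above 0.01 m).
It fails at once if the small tin is shifted by more than 15 mm (distance of tin_c from where it was at the start of the episode above 0.015 m).
It fails at once if the spark plug is shifted by more than 15 mm (distance of plug_c from where it was at the start of the episode above 0.015 m).
It fails at once if the socket is shifted by more than 15 mm (distance of socket_c from where it was at the start of the episode above 0.015 m).
It also fails if it takes over 112 s, if anything falls off the work surface, if the arm or the gripper's body presses on something with over 40 N, if the wrist force passes 120 N, or if a joint passes its speed limit or range.

ROBOT

A 6-joint arm with a two-finger parallel gripper is mounted at the origin on the work surface. World frame = base frame: x ahead of the robot, y to its left, z up, the work surface at z = 0. Lengths are in m, angles in rad, forces in N, time in s.
With the tool pointing down it reaches from about 0.275 to 0.775 m from the base axis. Payload 14.6 kg.
Tool frame: the origin (TCP) lies at the very end of the fingers, on their centre line; the grasp point (between the pads) lies r.tcp_to_grasp behind it (r.tcp_to_grasp is the distance from the TCP to the grasp point, in m); z points along the fingers, y is the line along which they close (so a half turn about z gives the same grasp; the last joint's range is limited). The gripper opens to 85 mm and grips with 20 to 120 N. Pads are 22 mm wide; open, the fingers measure 114 mm over their backs; the gripper's body (76 mm by 85 mm) begins 54 mm behind the grasp point. The pads swing forward as they close: fully open they stand 13 mm farther back than shut.
Start: joints at [1.018, 0.263, -0.048, 1.259, 0, 1.415], TCP at [0.203, 0.484, 0.231] pointing down, gripper open.
Joint ranges: [-2.65, 2.65], [-0.89, 1.7], [-1.18, 1.37], [-2.13, 2.11], [-1.35, 1.29], [-3.14, 3.14]. Speed limits (rad/s): [1.89, 1.89, 2.57, 2.79, 3.14, 3.14].

INTERFACE

Orientations are given as a unit quaternion [x, y, z, w].
In Python, from plant import r, grab_frame, camera_info, order gives the robot as it stands.
- The arm moves only by the tool carry_out, never from a script. Its argument "commands" is a list of rows, each a list of 3 entries, a list of its own where there are three numbers: the shift along the tool's x, y, z in m, then the turn about the tool's z in degrees, then the finger opening in m, from 0 to 0.0854. A call has 1 to 12 rows; each row is the pose to reach, as a shift and turn from the pose commanded when the call began, along the tool's axes at that moment; what a row does not reach only later rows make up. A row lasts 1/8 s, in which the tool goes at most 62.5 mm and 10.7 degrees, less where a joint would pass 70% of its speed; a pose out of reach is approached as far as the arm can. A call with a gripper value outside its range is refused whole. The fingers move at their own pace and stop on an object; "squeeze" is the grip in N (left out, the last holds). Time passes only in rows, so rows that repeat a pose let the fingers close. It gives the time, the measured TCP pose, the force, the opening and the grip force at its end, in the units of the state.
- r.get_obs(): the state, without advancing time (a new reading comes with each control period).
- grab_frame(name): name is "scene" or "top" or "wrist"; returns the picture (400x640x3 uint8, red, green, blue); there is no depth.
- camera_info(name): a dict with "fx", "fy", "cx", "cy" (pixels), "extrinsics" (4x4, takes a point from camera to world coordinates); the wrist camera has in their place "mount" (4x4, takes a point from camera to tool coordinates, whose origin is the TCP and whose axes are the flange's). Camera axes: x right, y down, z forward; pixel columns grow to the right and rows downward; lengths in m; the calibration is good to about 2 mm. A picture is of the moment at which its call begins: read the wrist's pose just before it. camera_info takes no time and is no camera call.
- order.sign_off(): hands the job in; it is judged then, once.
The state is a dict: "time_s": time; "joint_pos": joint angles; "qd": joint speeds; "effort": joint torques, N m; "position": TCP position; "orientation": TCP orientation; "ft_force": force on the tool from outside, world axes, zero at the start; "wrist_torque": the same for the moment, N m; "grip_width": opening from 0.0 (shut) to 1.0 (fully open); "grip_force": force on a finger pad.
Only numpy, scipy, OpenCV 4.12 (cv2) and the standard library are available. Lean on these libraries where they do the work, as an engineer would, in place of code of your own. Each camera call takes 0.05 s, during which the arm holds its last target. There are 200 camera calls.

## Working session

There is one attempt and no reset: what is moved stays moved. The work goes in short steps, Python scripts to look and compute and a tool call to move; the robot and the scene stay as the last step left them, time stands still between calls to the robot, and variables do not carry over. Pictures are saved under pics/ and viewed, at most 14 in all, crops included, and the job is handed in when it is done.

Besides the shell and the picture viewer there is one more tool, called after "Emit:" by a JSON object that holds its "method" and its "body", one argument or row to a line. carry_out: Moves the arm, as the interface text tells. Its arguments: {"type":"object","properties":{"commands":{"type":"array","items":{"type":"array"}},"squeeze":{"type":"number"}},"required":["commands"]}

```bash
ls; mkdir -p pics
python3 - <<'E'
from plant import r, grab_frame, camera_info, order
import cv2
o=r.get_obs(); print(o['time_s'],o['position'],o['orientation'],o['grip_width'],r.tcp_to_grasp)
for n in ['top','scene']:
    cv2.imwrite(f'pics/{n}0.png',grab_frame(n)[:,:,::-1]); c=camera_info(n);print(n,c)
print(camera_info('wrist'))
E
```

```text
pics
0.0 [0.20322831 0.48376323 0.23081529] [ 1.97579861e-01  9.80286646e-01 -5.06498300e-04 -1.83345489e-04] 1.0024764755088018 0.0187
top {'fx': 456.07790881905163, 'fy': 456.07790881905163, 'cx': 308.2760187334712, 'cy': 195.95867008856052, 'extrinsics': array([[ 8.00175370e-02, -9.73893059e-01,  2.12437057e-01,
         2.22585551e-01],
       [-9.96793398e-01, -7.81063976e-02,  1.73871460e-02,
         2.31524977e-02],
       [-3.40527546e-04, -2.13147132e-01, -9.77020053e-01,
         1.10788454e+00],
       [ 0.00000000e+00,  0.00000000e+00,  0.00000000e+00,
         1.00000000e+00]])}
scene {'fx': 445.6311984230941, 'fy': 445.6311984230941, 'cx': 319.51270978589065, 'cy': 202.32292692155804, 'extrinsics': array([[ 0.77122794,  0.36248942, -0.52326751,  0.99006674],
       [ 0.63653898, -0.4456955 ,  0.62942326, -0.63757773],
       [-0.0050587 , -0.81850897, -0.57447147,  0.65861038],
       [ 0.        ,  0.        ,  0.        ,  1.        ]])}
{'fx': 332.32448501455593, 'fy': 332.32448501455593, 'cx': 319.09337615317366, 'cy': 196.48390164885296, 'mount': array([[-4.76637936e-05, -9.64131898e-01, -2.65423587e-01,
         6.64353667e-02],
       [ 9.99997970e-01,  4.88663138e-04, -1.95460932e-03,
         4.86125976e-04],
       [ 2.01420392e-03, -2.65423141e-01,  9.64129918e-01,
        -1.43317110e-01],
       [ 0.00000000e+00,  0.00000000e+00,  0.00000000e+00,
         1.00000000e+00]])}
```

View pics/top0.png

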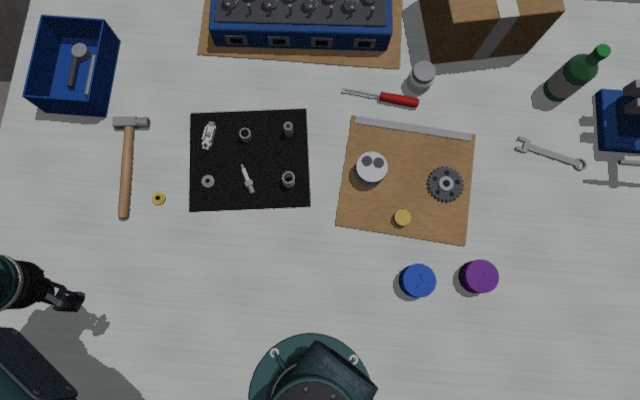

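View pics/scene0.png

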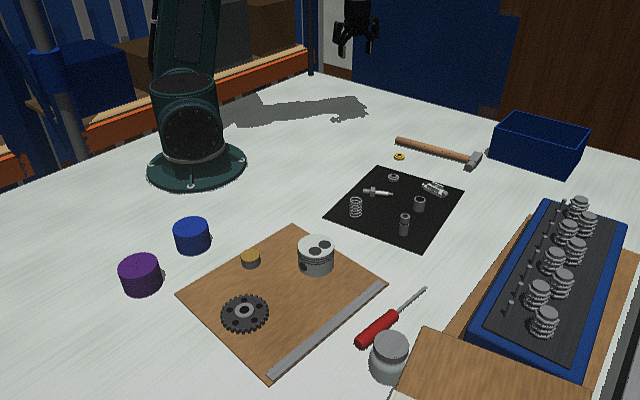

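The top view shows the mat with these parts:
- Back row: rocker arm (208,134), socket (245,134) and lifter (288,129).
- Front row: retainer (208,181), spark plug (248,178) and spring (288,179).

The sheet carries the piston (371,168), the sprocket (446,184) and the tin (402,218). The look-alikes are a yellow disc (158,198) and blue and purple pistons (417,281) and (479,277). Next I'll enlarge the mat to confirm the parts and measure.

```bash
cat > h.py <<'E'
import numpy as np, cv2
from plant import r, grab_frame, camera_info, order
from scipy.spatial.transform import Rotation as R
def ray(n,u,v,T=None):
    c=camera_info(n); E=c['extrinsics'] if T is None else T
    d=E[:3,:3]@np.array([(u-c['cx'])/c['fx'],(v-c['cy'])/c['fy'],1]); return E[:3,3],d
def at(n,u,v,z,T=None):
    p,d=ray(n,u,v,T); return (p+d*(z-p[2])/d[2])
def wristT():
    o=r.get_obs(); M=np.eye(4); M[:3,:3]=R.from_quat(o['orientation']).as_matrix(); M[:3,3]=o['position']
    return M@camera_info('wrist')['mount'], M
def totool(p,q=None):
    o=r.get_obs(); return R.from_quat(o['orientation']).inv().apply(np.array(p)-o['position'])
E
python3 - <<'E'
from h import *
im=cv2.imread('pics/top0.png'); 
a=cv2.resize(im[100:220,180:320],None,fx=5,fy=5,interpolation=cv2.INTER_CUBIC)[:600]
cv2.imwrite('pics/mat.png',a)
s=cv2.resize(im[110:250,325:485],None,fx=4,fy=4,interpolation=cv2.INTER_CUBIC); cv2.imwrite('pics/sheet.png',s)
g=im.max(2)
m=(g[112:208,192:307]>70).astype(np.uint8)
m=cv2.morphologyEx(m,cv2.MORPH_CLOSE,np.ones((3,3)))
n,l,st,ce=cv2.connectedComponentsWithStats(m)
for i in range(1,n):
    if st[i,4]>30: u,v=ce[i]+[192,112]; print(st[i],u.round(1),v.round(1),at('top',u,v,.02).round(3))
hsv=cv2.cvtColor(im,cv2.COLOR_BGR2HSV)
m=((hsv[...,0]>5)&(hsv[...,0]<25)&(hsv[...,1]>70)).astype(np.uint8)
m[:,:325]=0;m[:,485:]=0;m[:110]=0;m[250:]=0
c=max(cv2.findContours(m,0,2)[0],key=cv2.contourArea); q=cv2.boxPoints(cv2.minAreaRect(c)); 
for p in q: print('box',p,at('top',*p,.004).round(4))
print('hull',cv2.approxPolyDP(cv2.convexHull(c),4,True)[:,0].tolist())
E
```

```text
[ 0  0 25  2 32] 202.0 112.2 [0.655 0.329 0.02 ]
[  9   9  15  29 278] 207.8 134.7 [0.596 0.307 0.02 ]
[91  9 10 11 77] 287.9 125.9 [0.635 0.108 0.02 ]
[47 16 12 11 61] 244.5 133.0 [0.608 0.216 0.02 ]
[ 49  52  14  29 159] 247.1 179.2 [0.489 0.196 0.02 ]
[90 59 13 15 92] 288.5 177.9 [0.501 0.095 0.02 ]
[  9  63  14  13 124] 207.6 180.8 [0.477 0.292 0.02 ]
box [333.97595 225.20451] [ 0.3947 -0.0256  0.004 ]
box [351.3335   115.577805] [ 0.6828 -0.0508  0.004 ]
box [481.59296 136.20222] [ 0.6534 -0.3852  0.004 ]
box [464.2354  245.82893] [ 0.3697 -0.3432  0.004 ]
hull [[352, 116], [474, 135], [464, 245], [335, 224]]
```

View pics/mat.png

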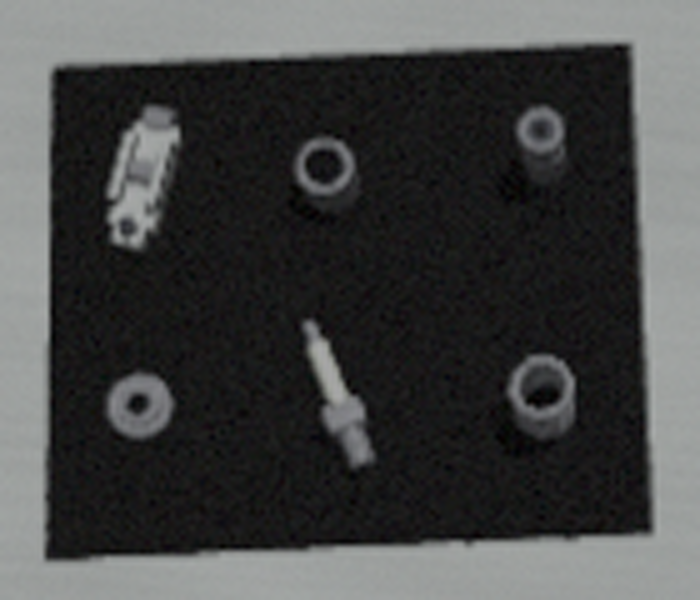

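View pics/sheet.png

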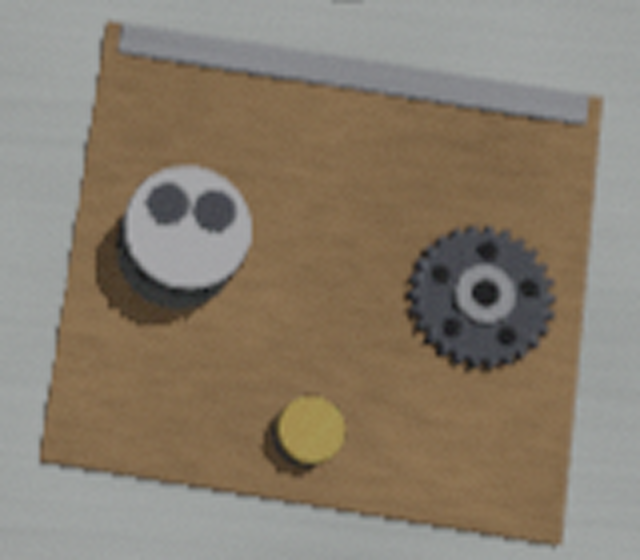

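The crop confirms the six mat parts: spring (541,390) is a wide open coil, lifter (541,130) slender with a groove, socket (325,167) short with a wide black opening, retainer (140,405) grey rather than yellow. On the sheet, the piston (188,228) is on the left and the sprocket hub (486,292) on the right.

Run:
```python
from h import *
def A(x,y,f,ox,oy,z): return at('top',x/f+ox-.4,y/f+oy-.4,z)
C=[A(x,y,4,325,110,.004) for x,y in [(108,22),(602,97),(562,545),(42,462)]]
print(np.round(C,4), [np.linalg.norm(C[i]-C[(i+1)%4]).round(4) for i in range(4)])
P=A(188,228,4,325,110,.059);S=A(486,292,4,325,110,.018);T=A(311,429,4,325,110,.028)
print('mid corners',np.mean(C,0).round(4),'P',P.round(4),'S',S.round(4),'mid',((P+S)/2).round(4),np.linalg.norm((P-S)[:2]),'tin',T.round(4))
d=P-S; print('yaw PS',np.arctan2(-d[0],d[1]), 'edges',[np.arctan2(-(a-b)[0],(a-b)[1]) for a,b in((C[0],C[1]),(C[3],C[2]))])
for n,a in dict(lif=(541,130,.054),spr=(542,386,.05),ret=(139,405,.015),soc=(325,167,.034),rk1=(160,113,.02),rk2=(128,238,.02),rkmid=(144,170,.026)).items(): print(n,A(*a[:2],5,180,100,a[2]).round(4))
for n,(u,v) in dict(lif=(404,215),spr=(356,199),ret=(393,176)).items(): print('scene',n,at('scene',u,v,dict(lif=.054,spr=.05,ret=.015)[n]).round(3))
M=wristT()[1]; print(M.round(4))
```

```text
[[ 0.6841 -0.0514  0.004 ]
 [ 0.6584 -0.3687  0.004 ]
 [ 0.3698 -0.3453  0.004 ]
 [ 0.3952 -0.0284  0.004 ]] [np.float64(0.3183), np.float64(0.2896), np.float64(0.3179), np.float64(0.2898)]
mid corners [ 0.5269 -0.1984  0.004 ] P [ 0.5342 -0.1031  0.059 ] S [ 0.5202 -0.2929  0.018 ] mid [ 0.5272 -0.198   0.0385] 0.19029430834991257 tin [ 0.4243 -0.1867  0.028 ]
yaw PS -0.07369547466383695 edges [np.float64(-0.0808146223588767), np.float64(-0.08001897040329424)]
lif [0.6234 0.106  0.054 ]
spr [0.4956 0.0942 0.05  ]
ret [0.479  0.2942 0.015 ]
soc [0.603  0.2128 0.034 ]
rk1 [0.63   0.3017 0.02  ]
rk2 [0.5629 0.3094 0.02  ]
rkmid [0.5971 0.3044 0.026 ]
scene lif [0.62  0.107 0.054]
scene spr [0.495 0.095 0.05 ]
scene ret [0.48  0.292 0.015]
[[-9.219e-01  3.874e-01 -5.000e-04  2.032e-01]
 [ 3.874e-01  9.219e-01 -8.000e-04  4.838e-01]
 [ 2.000e-04 -1.000e-03 -1.000e+00  2.309e-01]
 [ 0.000e+00  0.000e+00  0.000e+00  1.000e+00]]
```

Emit:
{"method": "carry_out", "body": {
  "commands": [
    [[-0.42,-0.246,0.06],-22.8,0.06],
    [[-0.42,-0.246,0.06],-22.8,0.06],
    [[-0.42,-0.246,0.06],-22.8,0.06],
    [[-0.42,-0.246,0.06],-22.8,0.06],
    [[-0.42,-0.246,0.06],-22.8,0.06],
    [[-0.42,-0.246,0.06],-22.8,0.06],
    [[-0.42,-0.246,0.06],-22.8,0.06],
    [[-0.42,-0.246,0.06],-22.8,0.06],
    [[-0.42,-0.246,0.06],-22.8,0.06],
    [[-0.42,-0.246,0.06],-22.8,0.06],
    [[-0.42,-0.246,0.06],-22.8,0.06],
    [[-0.42,-0.246,0.06],-22.8,0.06]
  ]
}}

```text
time_s: 1.6
position: [0.4948, 0.0955, 0.1715]
orientation: [-0.001, 1.0, 0.0, 0.0]
ft_force: [-0.3, 1.1, 0.5]
grip_width: 0.702
grip_force: 0.0
```

Run:
```python
from h import *
T,M=wristT(); cv2.imwrite('pics/w1.png',grab_frame('wrist')[:,:,::-1]); print(M.round(4)); np.save('T1',T)
for n,p in dict(spr=(.4956,.0942,.05),lif=(.6234,.106,.054)).items():
    c=camera_info('wrist'); q=np.linalg.inv(T)@np.array([*p,1]); print(n,c['fx']*q[0]/q[2]+c['cx'],c['fy']*q[1]/q[2]+c['cy'])
```

```text
[[-1.000e+00 -1.800e-03  3.000e-04  4.948e-01]
 [-1.800e-03  1.000e+00  0.000e+00  9.550e-02]
 [-3.000e-04  0.000e+00 -1.000e+00  1.715e-01]
 [ 0.000e+00  0.000e+00  0.000e+00  1.000e+00]]
spr 317.9468163803563 189.87542250257988
lif 330.7455062819249 326.8081201745118
```

View pics/w1.png

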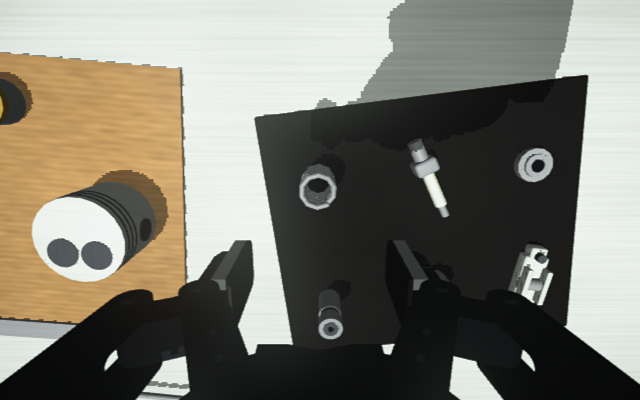

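The wrist view shows the spring top at (318,188) and the lifter top at (330,327), both within 2 px of my predictions. So the estimates hold, and I'll grasp the spring.

Emit:
{"method": "carry_out", "body": {
  "commands": [
    [[-0.001,-0.001,0.06],0,0.06],
    [[-0.001,-0.001,0.1],0,0.06],
    [[-0.001,-0.001,0.13],0,0.06],
    [[-0.001,-0.001,0.15],0,0.06],
    [[-0.001,-0.001,0.157],0,0.06],
    [[-0.001,-0.001,0.157],0,0.06],
    [[-0.001,-0.001,0.157],0,0.02],
    [[-0.001,-0.001,0.157],0,0.02],
    [[-0.001,-0.001,0.157],0,0.02],
    [[-0.001,-0.001,0.157],0,0.02],
    [[-0.001,-0.001,0.157],0,0.02],
    [[-0.001,-0.001,0.157],0,0.02]
  ],
  "squeeze": 30
}}

```text
time_s: 3.15
position: [0.4968, 0.0935, 0.0151]
orientation: [-0.0, 1.0, 0.0, 0.001]
ft_force: [-1.3, 0.7, 5.5]
grip_width: 0.368
grip_force: 29.2
```

Emit:
{"method": "carry_out", "body": {
  "commands": [
    [[0,0,-0.05],0,0.02],
    [[0,0,-0.11],0,0.02],
    [[-0.01,-0.06,-0.11],10,0.02],
    [[-0.02,-0.12,-0.11],20,0.02],
    [[-0.025,-0.18,-0.11],30,0.02],
    [[-0.03,-0.24,-0.11],40,0.02],
    [[-0.031,-0.292,-0.11],50,0.02],
    [[-0.031,-0.292,-0.11],60,0.02],
    [[-0.031,-0.292,-0.11],70,0.02],
    [[-0.031,-0.292,-0.11],80,0.02],
    [[-0.031,-0.292,-0.11],90,0.02],
    [[-0.031,-0.292,-0.11],94.5,0.02]
  ]
}}

```text
time_s: 4.65
position: [0.5273, -0.1985, 0.1247]
orientation: [0.736, 0.677, 0.0, 0.0]
ft_force: [0.1, 0.3, -0.9]
grip_width: 0.367
grip_force: 30.2
```

Run:
```python
from h import *
T,M=wristT(); cv2.imwrite('pics/w2.png',grab_frame('wrist')[:,:,::-1]); print(M.round(4)); np.save('T2',T)
print(totool((.527,-.198,.015)))
for n,p in dict(spr=(*M[:2,3],M[2,3]+.035),tin=(.4243,-.1867,.028),sp=(.5202,-.2929,.018),pis=(.5342,-.1031,.059)).items():
    c=camera_info('wrist'); q=np.linalg.inv(T)@np.array([*p,1]); print(n,c['fx']*q[0]/q[2]+c['cx'],c['fy']*q[1]/q[2]+c['cy'])
```

```text
[[ 8.240e-02  9.966e-01  4.000e-04  5.273e-01]
 [ 9.966e-01 -8.240e-02 -2.000e-04 -1.985e-01]
 [-2.000e-04  4.000e-04 -1.000e+00  1.247e-01]
 [ 0.000e+00  0.000e+00  0.000e+00  1.000e+00]]
[ 0.00054188 -0.00048329  0.1097495 ]
spr 316.86643412256245 294.31934809976667
tin 179.50301321899536 193.23341146651984
sp 319.0266286979973 300.81830949301695
pis 316.0395305068825 54.006989503001705
```

View pics/w2.png

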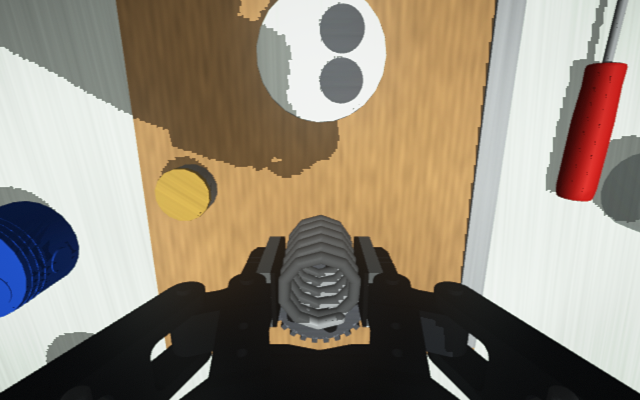

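The wrist view shows the spring held upright at (320,293), with the piston at (320,58) and the tin at (182,195) where I predicted them. Lowering and releasing.

Emit:
{"method": "carry_out", "body": {
  "commands": [
    [[0,0,0.05],0,0.02],
    [[0,0,0.085],0,0.02],
    [[0,0,0.1],0,0.02],
    [[0,0,0.107],0,0.02],
    [[0,0,0.109],0,0.02],
    [[0,0,0.109],0,0.02],
    [[0,0,0.109],0,0.045],
    [[0,0,0.109],0,0.055],
    [[0,0,0.109],0,0.055],
    [[0,0,0.07],0,0.055],
    [[0,0,0.02],0,0.055],
    [[0,0,-0.01],0,0.055]
  ]
}}

```text
time_s: 6.2
position: [0.5278, -0.1987, 0.1366]
orientation: [0.734, 0.679, 0.0, 0.001]
ft_force: [0.3, 0.3, -0.2]
grip_width: 0.644
grip_force: 0.0
```

Run:
```python
from h import *
T,M=wristT(); cv2.imwrite('pics/w3.png',grab_frame('wrist')[:,:,::-1]); print(M.round(4)); np.save('T3',T)
print('to ret',totool((.479,.2942,.135)))
c=camera_info('wrist'); q=np.linalg.inv(T)@np.array([.527,-.198,.05,1]); print(c['fx']*q[0]/q[2]+c['cx'],c['fy']*q[1]/q[2]+c['cy'])
```

```text
[[ 7.830e-02  9.969e-01  1.800e-03  5.278e-01]
 [ 9.969e-01 -7.830e-02 -1.000e-03 -1.987e-01]
 [-9.000e-04  1.900e-03 -1.000e+00  1.366e-01]
 [ 0.000e+00  0.000e+00  0.000e+00  1.000e+00]]
to ret [ 0.48802895 -0.0882451   0.00303335]
316.76085778325097 200.36738524086206
```

View pics/w3.png

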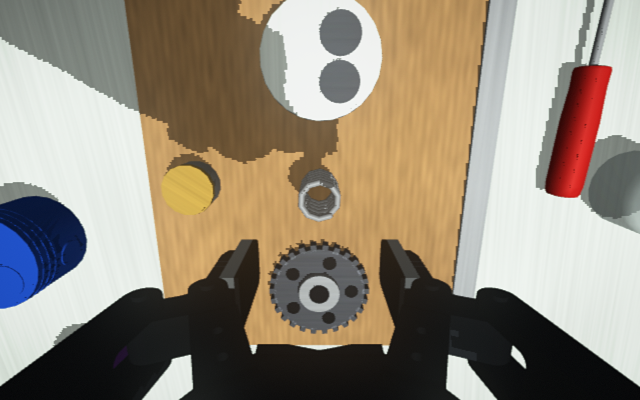

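The spring stands at (319,200), within about 1 mm of the spot. I'm keeping this orientation and going to the retainer.

Emit:
{"method": "carry_out", "body": {
  "commands": [
    [[0.062,-0.011,0],0,0.055],
    [[0.124,-0.022,0],0,0.055],
    [[0.186,-0.033,0],0,0.055],
    [[0.248,-0.044,0],0,0.055],
    [[0.31,-0.055,0],0,0.055],
    [[0.37,-0.066,0],0,0.055],
    [[0.43,-0.077,0],0,0.055],
    [[0.488,-0.088,0],0,0.055],
    [[0.488,-0.088,0],0,0.055],
    [[0.488,-0.088,0.04],0,0.055],
    [[0.488,-0.088,0.06],0,0.055],
    [[0.488,-0.088,0.06],0,0.055]
  ]
}}

```text
time_s: 7.75
position: [0.4771, 0.2939, 0.0732]
orientation: [0.734, 0.679, -0.001, -0.0]
ft_force: [-0.7, -0.5, 0.6]
grip_width: 0.645
grip_force: 0.0
```

Run:
```python
from h import *
T,M=wristT(); im=grab_frame('wrist')[:,:,::-1].copy(); cv2.imwrite('pics/w4.png',im); print(M.round(4)); np.save('T4',T)
p=np.array([.479,.2942,.015,1]);c=camera_info('wrist'); q=np.linalg.inv(T)@p; u,v=c['fx']*q[0]/q[2]+c['cx'],c['fy']*q[1]/q[2]+c['cy']; print(u,v)
h=cv2.cvtColor(im,cv2.COLOR_BGR2GRAY); u,v=int(u),int(v); w=h[v-50:v+50,u-50:u+50]
m=(w>60).astype(np.uint8); n,l,st,ce=cv2.connectedComponentsWithStats(m)
for i in range(1,n):
    if st[i,4]>300:
        x,y,ww,hh,a=st[i]; print(st[i]); uu,vv=x+ww/2+u-50-.5,y+hh/2+v-50-.5; print(uu,vv,at('wrist',uu,vv,.011,T).round(4))
print(totool((.479,.2942,.006)))
```

```text
[[ 0.0789  0.9969 -0.0024  0.4771]
 [ 0.9969 -0.0789 -0.0012  0.2939]
 [-0.0014 -0.0023 -1.      0.0732]
 [ 0.      0.      0.      1.    ]]
321.128842330632 213.05154115041515
[  29   25   50   48 1629]
324.5 211.5 [0.4812 0.2938 0.011 ]
[8.13891893e-05 1.30527035e-03 6.82981558e-02]
```

View pics/w4.png

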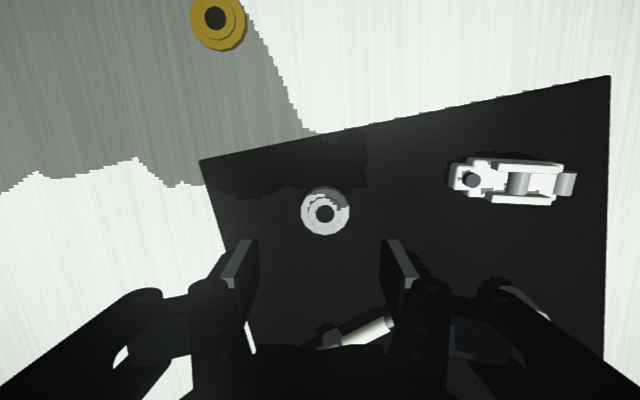

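The retainer is at (325,212), grey, with the yellow look-alike away at (218,20). I'm descending onto the retainer.

Emit:
{"method": "carry_out", "body": {
  "commands": [
    [[0,0.003,0.03],0,0.055],
    [[0,0.003,0.055],0,0.05],
    [[0,0.003,0.064],0,0.045],
    [[0,0.003,0.067],0,0.04],
    [[0,0.003,0.067],0,0.02],
    [[0,0.003,0.067],0,0.02],
    [[0,0.003,0.067],0,0.02],
    [[0,0.003,0.067],0,0.02],
    [[0,0.003,0.067],0,0.02]
  ],
  "squeeze": 30
}}

```text
time_s: 8.93
position: [0.4814, 0.2949, 0.0081]
orientation: [0.734, 0.679, 0.001, 0.0]
ft_force: [-0.2, -1.3, 8.3]
grip_width: 0.347
grip_force: 30.3
```

Emit:
{"method": "carry_out", "body": {
  "commands": [
    [[0,0,-0.02],0,0.02],
    [[0,0,-0.06],0,0.02],
    [[0,0,-0.11],0,0.02],
    [[0,0,-0.13],0,0.02],
    [[0,0,-0.13],0,0.02]
  ]
}}

```text
time_s: 9.55
position: [0.4815, 0.295, 0.1388]
orientation: [0.734, 0.679, 0.001, 0.0]
ft_force: [0.0, 0.7, -0.9]
grip_width: 0.34
grip_force: 29.7
```

Run:
```python
from h import *
T,M=wristT(); im=grab_frame('wrist')[:,:,::-1].copy(); cv2.imwrite('pics/w5.png',cv2.resize(im[200:400,200:440],None,fx=3,fy=3)); print(M.round(4))
print(totool((.5278,-.1985,.136)), r.get_obs()['grip_width'])
```

```text
[[ 0.0783  0.9969  0.0027  0.4815]
 [ 0.9969 -0.0783  0.0012  0.295 ]
 [ 0.0014  0.0026 -1.      0.1388]
 [ 0.      0.      0.      1.    ]]
[-0.48807399  0.08533103  0.00124112] 0.3422806877482649
```

View pics/w5.png

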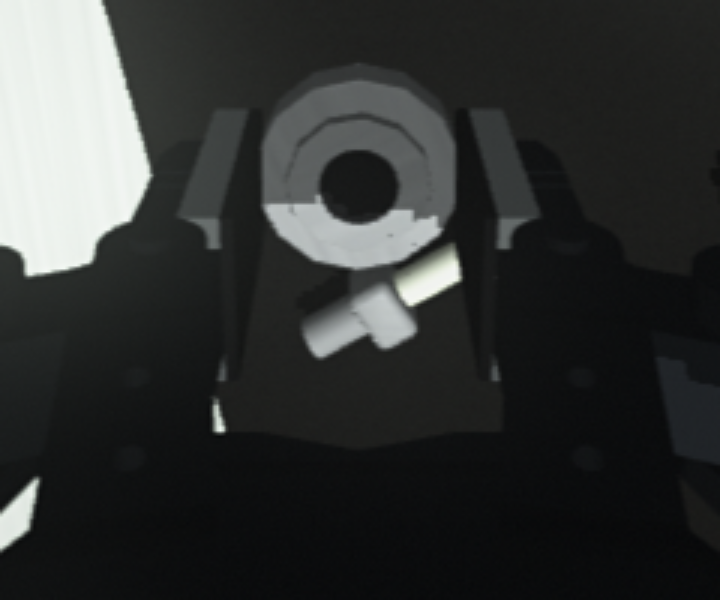

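The retainer is held flat by its disc at the pad tips, hole at (358,187) in the crop. Moving over the spring.

Emit:
{"method": "carry_out", "body": {
  "commands": [
    [[-0.062,0.011,0],0,0.02],
    [[-0.124,0.022,0],0,0.02],
    [[-0.186,0.033,0],0,0.02],
    [[-0.248,0.044,0],0,0.02],
    [[-0.31,0.055,0],0,0.02],
    [[-0.37,0.066,0],0,0.02],
    [[-0.43,0.077,0],0,0.02],
    [[-0.488,0.085,0],0,0.02],
    [[-0.488,0.085,0],0,0.02],
    [[-0.488,0.085,0.02],0,0.02],
    [[-0.488,0.085,0.03],0,0.02],
    [[-0.488,0.085,0.03],0,0.02]
  ]
}}

```text
time_s: 11.1
position: [0.5267, -0.1976, 0.1063]
orientation: [0.734, 0.679, -0.0, -0.001]
ft_force: [0.1, -0.9, -0.2]
grip_width: 0.345
grip_force: 29.7
```

Run:
```python
from h import *
T,M=wristT(); im=grab_frame('wrist')[:,:,::-1].copy(); t=grab_frame('top')[:,:,::-1]; s=grab_frame('scene')[:,:,::-1]
print(M.round(4)); np.save('T6',T)
a=cv2.resize(im[200:330,240:400],(480,390)); b=cv2.resize(s[190:320,200:360],(480,390))
cv2.imwrite('pics/w6.png',np.hstack([a,b])[:, :800]); cv2.imwrite('pics/w6full.png',im)
print(totool((.5278,-.1985,.0541)))
# retainer hole seen in last crop
c=camera_info('wrist')
for dz in (.0069,):
    p=at('wrist',319.2,262,M[2,3]+dz,T); print('ret rel tool from old pixel',totool(p))
```

```text
[[ 7.760e-02  9.970e-01 -1.900e-03  5.267e-01]
 [ 9.970e-01 -7.760e-02  1.100e-03 -1.976e-01]
 [ 9.000e-04 -1.900e-03 -1.000e+00  1.063e-01]
 [ 0.000e+00  0.000e+00  0.000e+00  1.000e+00]]
[-0.00021849  0.00020416  0.05362476]
ret rel tool from old pixel [-4.39185350e-04 -4.99517008e-05 -5.52024404e-03]
```

View pics/w6.png

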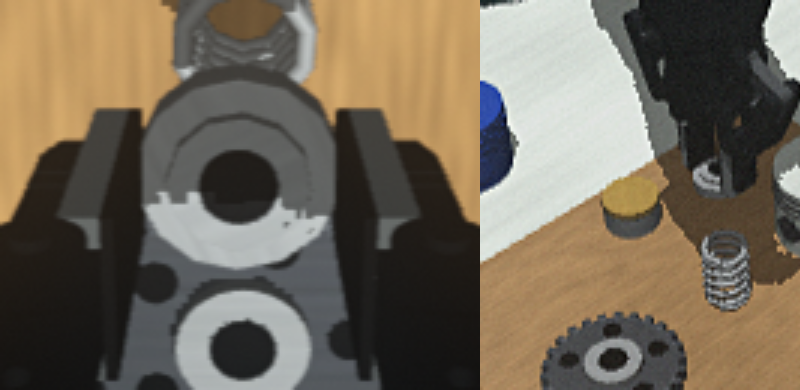

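The retainer, at (240,187) in the left crop, lines up with the spring below at (243,40). The scene view on the right shows the spring standing upright under it. Lowering to contact.

Emit:
{"method": "carry_out", "body": {
  "commands": [
    [[0,0,0.03],0,0.02],
    [[0,0,0.045],0,0.02],
    [[0,0,0.05],0,0.02],
    [[0,0,0.052],0,0.02],
    [[0,0,0.052],0,0.02]
  ]
}}

```text
time_s: 11.88
position: [0.5276, -0.1986, 0.0558]
orientation: [0.734, 0.679, 0.0, 0.0]
ft_force: [-0.3, 0.8, -0.5]
grip_width: 0.34
grip_force: 29.7
```

Emit:
{"method": "carry_out", "body": {
  "commands": [
    [[0,0,0.001],0,0.02],
    [[0,0,0.0015],0,0.02],
    [[0,0,0.0015],0,0.02]
  ]
}}

```text
time_s: 12.25
position: [0.5275, -0.1986, 0.0542]
orientation: [0.734, 0.679, 0.0, 0.0]
ft_force: [-0.2, 0.7, 5.6]
grip_width: 0.345
grip_force: 30.4
```

Contact shows as 5.6 N at the expected height (0.0542). Releasing slowly, then raising.

Emit:
{"method": "carry_out", "body": {
  "commands": [
    [[0,0,0],0,0.034],
    [[0,0,0],0,0.038],
    [[0,0,0],0,0.045],
    [[0,0,0],0,0.055],
    [[0,0,0],0,0.055],
    [[0,0,-0.03],0,0.055],
    [[0,0,-0.07],0,0.055],
    [[0,0,-0.085],0,0.055],
    [[0,0,-0.085],0,0.055]
  ]
}}

```text
time_s: 13.38
position: [0.5277, -0.1987, 0.1392]
orientation: [0.734, 0.679, 0.0, 0.001]
ft_force: [0.1, -0.7, -1.0]
grip_width: 0.642
grip_force: 0.0
```

Run:
```python
from h import *
T,M=wristT(); im=grab_frame('wrist')[:,:,::-1].copy(); s=grab_frame('scene')[:,:,::-1]
print(M.round(4)); np.save('T7',T)
a=cv2.resize(im[130:260,240:400],(480,390)); b=cv2.resize(s[210:320,220:330],(320,320)); b=cv2.copyMakeBorder(b,0,70,0,0,0)
cv2.imwrite('pics/w7.png',np.hstack([a,b]))
print('lifter hover',totool((.6234,.106,.13)))
```

```text
[[ 7.830e-02  9.969e-01  1.200e-03  5.277e-01]
 [ 9.969e-01 -7.830e-02 -6.000e-04 -1.987e-01]
 [-5.000e-04  1.300e-03 -1.000e+00  1.392e-01]
 [ 0.000e+00  0.000e+00  0.000e+00  1.000e+00]]
lifter hover [0.31088178 0.07237156 0.00774536]
```

View pics/w7.png

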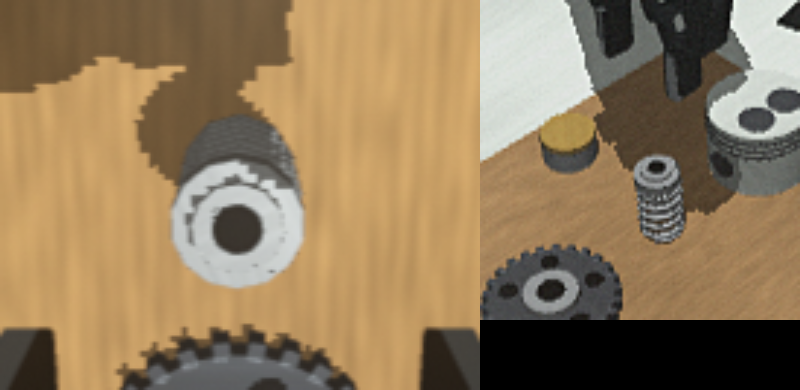

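The retainer is centred on the spring, (238,230) in the left crop, and sits flat. On to the lifter.

Emit:
{"method": "carry_out", "body": {
  "commands": [
    [[0.05,0.01,0],-10,0.055],
    [[0.1,0.02,0],-20,0.055],
    [[0.15,0.035,0],-30,0.055],
    [[0.2,0.045,0],-40,0.055],
    [[0.25,0.06,0],-50,0.055],
    [[0.3,0.07,0],-60,0.055],
    [[0.311,0.072,0],-70,0.05],
    [[0.311,0.072,0],-80,0.05],
    [[0.311,0.072,0],-90,0.05],
    [[0.311,0.072,0],-90,0.05],
    [[0.311,0.072,0],-90,0.05]
  ]
}}

```text
time_s: 14.85
position: [0.6232, 0.1058, 0.138]
orientation: [0.041, 0.999, -0.0, -0.001]
ft_force: [0.5, -0.8, 0.5]
grip_width: 0.586
grip_force: 0.0
```

Run:
```python
from h import *
T,M=wristT(); im=grab_frame('wrist')[:,:,::-1].copy(); cv2.imwrite('pics/w8.png',im)
print(M.round(4)); np.save('T8',T)
c=camera_info('wrist')
for z in(.054,.004):
    q=np.linalg.inv(T)@np.array([.6234,.106,z,1]); u,v=c['fx']*q[0]/q[2]+c['cx'],c['fy']*q[1]/q[2]+c['cy']; print(u,v)
g=cv2.cvtColor(im,cv2.COLOR_BGR2GRAY); w=(g[140:260,270:370]>90).astype(np.uint8); n,l,st,ce=cv2.connectedComponentsWithStats(w)
for i in range(1,n):
    if st[i,4]>80:
        x,y,ww,hh,a=st[i]; u,v=270+x+ww/2-.5,140+y+hh/2-.5; print(st[i],u,v,at('wrist',u,v,.054,T).round(4))
print(totool((.6234,.106,.02)))
```

```text
[[-9.966e-01  8.240e-02 -1.200e-03  6.232e-01]
 [ 8.240e-02  9.966e-01 -1.000e-04  1.058e-01]
 [ 1.100e-03 -1.000e-04 -1.000e+00  1.380e-01]
 [ 0.000e+00  0.000e+00  0.000e+00  1.000e+00]]
319.6508030139233 202.17546609378417
319.66661476372786 185.8407746491385
[ 34  50  32  30 700] 319.5 204.5 [0.6251 0.1058 0.054 ]
[  0  70  14  50 358] 276.5 234.5 [0.6454 0.0725 0.054 ]
[ 47 110  53  10 292] 343.0 254.5 [0.6653 0.12   0.054 ]
[-0.0002197   0.00017684  0.11822353]
```

Emit:
{"method": "carry_out", "body": {
  "commands": [
    [[-0.001,0,0.05],0,0.05],
    [[-0.001,0,0.09],0,0.05],
    [[-0.001,0,0.11],0,0.05],
    [[-0.001,0,0.118],0,0.05],
    [[-0.001,0,0.118],0,0.05],
    [[-0.001,0,0.118],0,0.015],
    [[-0.001,0,0.118],0,0.012],
    [[-0.001,0,0.118],0,0.012],
    [[-0.001,0,0.118],0,0.012],
    [[-0.001,0,0.118],0,0.012],
    [[-0.001,0,0.118],0,0.012],
    [[-0.001,0,0.118],0,0.012]
  ],
  "squeeze": 35
}}

```text
time_s: 16.4
position: [0.6251, 0.1058, 0.0218]
orientation: [0.039, 0.999, 0.0, 0.001]
ft_force: [-0.9, 0.1, 5.8]
grip_width: 0.252
grip_force: 34.1
```

Run:
```python
from h import *
print(totool((.4555,-.0969,.13)),r.get_obs()['position'])
```

```text
[ 0.1529311  -0.21540204 -0.1084432 ] [0.62505386 0.10582305 0.02183004]
```

Emit:
{"method": "carry_out", "body": {
  "commands": [
    [[0,0,-0.05],0,0.012],
    [[0,0,-0.108],0,0.012],
    [[0.035,-0.05,-0.108],0,0.012],
    [[0.07,-0.1,-0.108],0,0.012],
    [[0.105,-0.15,-0.108],0,0.012],
    [[0.14,-0.2,-0.108],0,0.012],
    [[0.153,-0.215,-0.108],0,0.012],
    [[0.153,-0.215,-0.108],0,0.012],
    [[0.153,-0.215,-0.108],0,0.012]
  ]
}}

```text
time_s: 17.52
position: [0.4557, -0.0962, 0.129]
orientation: [0.039, 0.999, -0.0, 0.0]
ft_force: [0.0, -0.0, -1.2]
grip_width: 0.245
grip_force: 34.7
```

Run:
```python
from h import *
print(r.get_obs()['position'],r.get_obs()['grip_width'],totool((.4555,-.0969,.0218)))
```

```text
[ 0.4557115  -0.09619643  0.12903345] 0.24498129043161707 [ 0.00023313 -0.00071389  0.10723333]
```

Emit:
{"method": "carry_out", "body": {
  "commands": [
    [[0,-0.001,0.05],0,0.012],
    [[0,-0.001,0.085],0,0.012],
    [[0,-0.001,0.1],0,0.012],
    [[0,-0.001,0.106],0,0.012],
    [[0,-0.001,0.107],0,0.012],
    [[0,-0.001,0.107],0,0.012],
    [[0,-0.001,0.107],0,0.028],
    [[0,-0.001,0.107],0,0.04],
    [[0,-0.001,0.107],0,0.05],
    [[0,-0.001,0.06],0,0.05],
    [[0,-0.001,0.01],0,0.05],
    [[0,-0.001,0],0,0.05]
  ]
}}

```text
time_s: 19.02
position: [0.4563, -0.098, 0.1315]
orientation: [0.039, 0.999, -0.001, 0.002]
ft_force: [0.8, -0.5, -0.7]
grip_width: 0.585
grip_force: 0.0
```

Run:
```python
from h import *
T,M=wristT(); print(M.round(3)[:,3]); im=grab_frame('wrist')[:,:,::-1].copy()
c=camera_info('wrist')
q=np.linalg.inv(T)@np.array([.4555,-.0969,.054,1]); print(c['fx']*q[0]/q[2]+c['cx'],c['fy']*q[1]/q[2]+c['cy'])
s=grab_frame('scene')[:,:,::-1]; a=cv2.resize(s[180:340,170:400],(690,480)); cv2.imwrite('pics/w9.png',a); cv2.imwrite('pics/w9w.png',im)
print('rocker',totool((.5971,.3044,.14)))
```

```text
[ 0.456 -0.098  0.132  1.   ]
321.07880096314756 202.66370221720476
rocker [-0.1096468   0.41197455 -0.01055744]
```

View pics/w9.png

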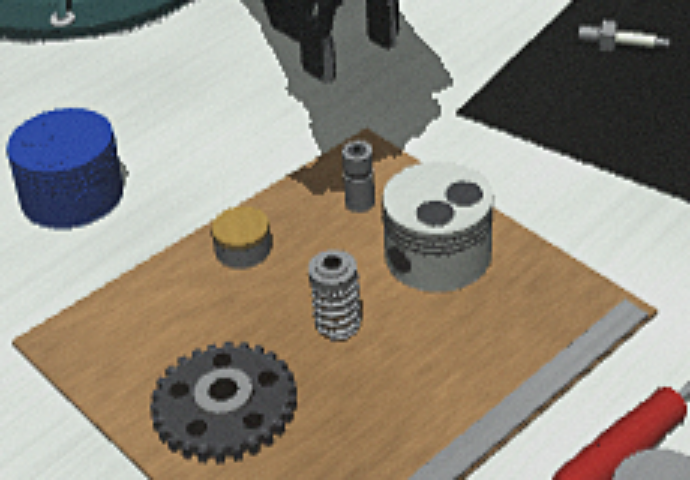

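The lifter stands upright at (359,175) in front of the piston. On to the rocker arm.

Emit:
{"method": "carry_out", "body": {
  "commands": [
    [[-0.016,0.06,-0.01],0,0.05],
    [[-0.032,0.12,-0.01],0,0.05],
    [[-0.048,0.18,-0.01],0,0.05],
    [[-0.064,0.24,-0.01],0,0.05],
    [[-0.08,0.3,-0.01],0,0.05],
    [[-0.096,0.36,-0.01],0,0.05],
    [[-0.11,0.412,-0.01],0,0.05],
    [[-0.11,0.412,-0.01],0,0.05],
    [[-0.11,0.412,-0.01],0,0.05],
    [[-0.11,0.412,-0.01],0,0.05]
  ]
}}

```text
time_s: 20.38
position: [0.5966, 0.3034, 0.1384]
orientation: [0.04, 0.999, -0.0, -0.0]
ft_force: [-0.9, -0.4, -0.3]
grip_width: 0.586
grip_force: 0.0
```

Run:
```python
from h import *
T,M=wristT(); print(M.round(4)); im=grab_frame('wrist')[:,:,::-1].copy(); cv2.imwrite('pics/w10.png',im)
g=cv2.cvtColor(im,cv2.COLOR_BGR2GRAY)
w=(g>110).astype(np.uint8); w[:, :262]=0; w[:,378:]=0; w[270:]=0
w=cv2.morphologyEx(w,cv2.MORPH_CLOSE,np.ones((9,9)))
n,l,st,ce=cv2.connectedComponentsWithStats(w)
for i in range(1,n):
    if st[i,4]>300:
        pts=cv2.findContours((l==i).astype(np.uint8),0,2)[0][0]; b=cv2.minAreaRect(pts); print(st[i],b)
        W=np.array([at('wrist',*p,.024,T)[:2] for p in cv2.convexHull(pts)[:,0].astype(float)],np.float32); print(cv2.minAreaRect(W))
```

```text
[[-9.968e-01  7.950e-02 -8.000e-04  5.966e-01]
 [ 7.950e-02  9.968e-01 -4.000e-04  3.034e-01]
 [ 8.000e-04 -5.000e-04 -1.000e+00  1.384e-01]
 [ 0.000e+00  0.000e+00  0.000e+00  1.000e+00]]
[ 353    0   25  155 1907] ((365.0, 77.0), (154.0, 24.0), 90.0)
((0.516335666179657, 0.34380269050598145), (0.016631487756967545, 0.10762260109186172), 88.07130432128906)
[ 308  147   32   87 2341] ((323.5399169921875, 190.20199584960938), (30.661697387695312, 86.4420166015625), 2.862405300140381)
((0.5972736477851868, 0.3065181076526642), (0.024526242166757584, 0.0713823139667511), 82.63687133789062)
[274 251 101  19 994] ((324.0, 260.0), (18.0, 100.0), 90.0)
((0.6570336222648621, 0.3022564947605133), (0.08512498438358307, 0.016705932095646858), 85.50443267822266)
```

View pics/w10.png

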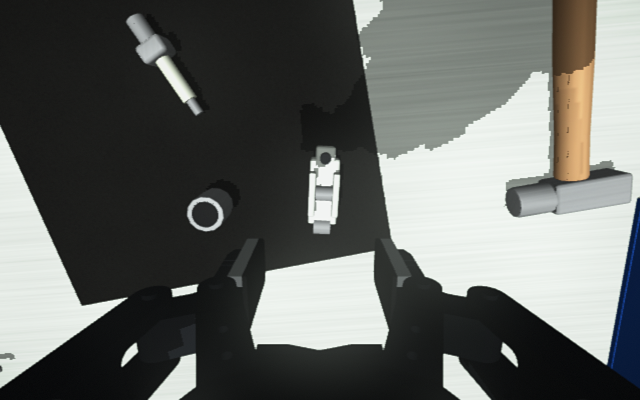

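The rocker is at (323,190), measuring 71 x 24.5 mm with its long axis at -7.4°, as expected. Grasping.

Emit:
{"method": "carry_out", "body": {
  "commands": [
    [[0,0.003,0.05],2.8,0.05],
    [[0,0.003,0.1],2.8,0.05],
    [[0,0.003,0.122],2.8,0.05],
    [[0,0.003,0.13],2.8,0.05],
    [[0,0.003,0.13],2.8,0.05],
    [[0,0.003,0.13],2.8,0.02],
    [[0,0.003,0.13],2.8,0.015],
    [[0,0.003,0.13],2.8,0.015],
    [[0,0.003,0.13],2.8,0.015],
    [[0,0.003,0.13],2.8,0.015],
    [[0,0.003,0.13],2.8,0.015]
  ],
  "squeeze": 35
}}

```text
time_s: 21.8
position: [0.5979, 0.3077, 0.0101]
orientation: [0.064, 0.998, 0.0, 0.001]
ft_force: [-0.8, -1.3, 5.9]
grip_width: 0.27
grip_force: 35.0
```

Run:
```python
from h import *
print(r.get_obs()['position'],totool((.6063,-.2996,.14)))
```

```text
[0.59788655 0.30774868 0.01012592] [-0.08569135 -0.60127718 -0.13012772]
```

Emit:
{"method": "carry_out", "body": {
  "commands": [
    [[0,0,-0.06],0,0.015],
    [[0,0,-0.12],0,0.015],
    [[-0.01,-0.06,-0.13],8,0.015],
    [[-0.02,-0.12,-0.13],16,0.015],
    [[-0.028,-0.18,-0.13],25,0.015],
    [[-0.036,-0.24,-0.13],34,0.015],
    [[-0.044,-0.3,-0.13],43,0.015],
    [[-0.052,-0.36,-0.13],52,0.015],
    [[-0.06,-0.42,-0.13],61,0.015],
    [[-0.068,-0.48,-0.13],70,0.015],
    [[-0.077,-0.54,-0.13],79,0.015],
    [[-0.086,-0.601,-0.13],87.1,0.015]
  ]
}}

```text
time_s: 23.3
position: [0.6061, -0.3015, 0.1396]
orientation: [0.735, 0.678, 0.0, 0.001]
ft_force: [1.3, -0.6, -1.2]
grip_width: 0.269
grip_force: 35.2
```

Run:
```python
from h import *
T,M=wristT(); print(M.round(3)); print(r.get_obs()['grip_width'],totool((.6063,-.2996,.0105)))
```

```text
[[ 0.081  0.997  0.001  0.606]
 [ 0.997 -0.081 -0.001 -0.302]
 [-0.     0.001 -1.     0.14 ]
 [ 0.     0.     0.     1.   ]]
0.26895350879837737 [ 1.97073682e-03 -1.01622491e-04  1.29112073e-01]
```

Emit:
{"method": "carry_out", "body": {
  "commands": [
    [[0.002,0,0.05],0,0.015],
    [[0.002,0,0.1],0,0.015],
    [[0.002,0,0.12],0,0.015],
    [[0.002,0,0.127],0,0.015],
    [[0.002,0,0.129],0,0.015],
    [[0.002,0,0.129],0,0.015],
    [[0.002,0,0.129],0,0.03],
    [[0.002,0,0.129],0,0.036],
    [[0.002,0,0.129],0,0.036],
    [[0.002,0,0.08],0,0.036],
    [[0.002,0,0.02],0,0.036],
    [[0.002,0,-0.04],0,0.036]
  ]
}}

```text
time_s: 24.8
position: [0.6061, -0.2973, 0.1808]
orientation: [0.734, 0.679, 0.0, 0.0]
ft_force: [1.6, -0.3, -0.0]
grip_width: 0.419
grip_force: 0.0
```

Emit:
{"method": "carry_out", "body": {
  "commands": [
    [[0.06,0,-0.02],0,0.05],
    [[0.12,0,-0.02],0,0.05],
    [[0.18,0,-0.02],0,0.05],
    [[0.24,0,-0.02],0,0.05],
    [[0.3,0,-0.02],0,0.05],
    [[0.36,0,-0.02],0,0.05],
    [[0.4,0,-0.02],0,0.05],
    [[0.4,0,-0.02],0,0.05]
  ]
}}

```text
time_s: 25.8
position: [0.6368, 0.1041, 0.1987]
orientation: [0.733, 0.681, 0.0, -0.0]
ft_force: [-0.1, -0.7, -0.2]
grip_width: 0.585
grip_force: 0.0
```

Run:
```python
from h import *
im=grab_frame('top')[:,:,::-1].copy(); cv2.imwrite('pics/top9.png',cv2.resize(im[110:250,325:485],None,fx=4,fy=4,interpolation=cv2.INTER_CUBIC))
print(r.get_obs()['position'])
```

```text
[0.636891   0.10243194 0.19870785]
```

View pics/top9.png

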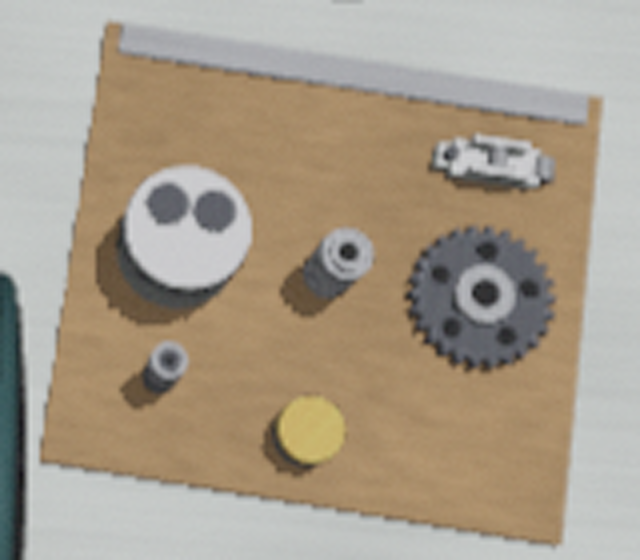

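The top view shows all four parts laid out: lifter (170,358), retainer on the spring (347,251) and rocker arm (494,162). The piston, sprocket and tin haven't moved. Next, a numeric check in the sheet frame.

Run:
```python
from h import *
def A(x,y,z): return at('top',x/4+325-.4,y/4+110-.4,z)
a=-.079; X=np.array([np.cos(a),np.sin(a)]);Y=np.array([-np.sin(a),np.cos(a)]);O=np.array([.527,-.198])
for n,p in dict(lif=(170,358,.054),ret=(347,251,.061),rock=(494,162,.025),pis=(188,228,.059),spk=(486,292,.018)).items():
    d=A(*p)[:2]-O; print(n,(d@X).round(4),(d@Y).round(4))
```

```text
lif -0.0795 0.0949
ret 0.0 0.0003
rock 0.0824 -0.0903
pis -0.0003 0.0951
spk 0.0007 -0.0951
```

Everything is well within tolerance: lifter at 79 mm in front, rocker at 82 mm behind and 5 mm off straight, retainer and spring on centre. Handing in.

```bash
python3 -c "
from plant import order
print(order.sign_off())"
```

```text
the job is handed in; nothing more can be done
None
```

The layout is done and handed in: the final top-view check put the spring with its retainer, the lifter and the rocker arm all within tolerance, and the piston, sprocket and tin unmoved; the sign-off returned no verdict, and I did not re-measure the spark plug and socket at the end.

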